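Fit the hold-down bar of a sheet-cutting jig and hold its keyed collar pressed home

TASK

Get the acrylic blank in the cutting jig clamped for scoring: gently lay the loose forked bar across the jig's two saddles and let go of it, then put the knurled collar over the pinned post, turn it until its hidden keyways drop over the pins, and push it and the bar under it fully down against the lift springs. Finish while still holding the collar pushed fully home, because the springs lift the bar as soon as you let go. Leave the tape roll, the knife and the tape measure where they lie.

Things in the scene. Friction and masses are not known exactly. Their poses are not given: they have to be found in the camera images.
- jig: Cutting jig fixed to the bench: plywood board 130 (x) x 290 (y) x 12 mm with a clear acrylic blank taped on it and an aluminium saddle at each end, centred at x = 0, y = +115 and -115 mm. Origin: centre of its underside, on the bench; y along the line of the saddles, z up. Saddles are channels along y, 40 mm long, 52 mm wide inside, lips sloping outwards to x = +/-38 mm.
- dowel_top (a point): Centre of the top of the plain steel dowel, 14 mm thick, in the saddle at jig y = +115 mm; 40 mm above the bench. This saddle's floor is 17 mm above the bench and its cheeks reach 31 mm.
- post_top (a point): Centre of the top of the steel post in the saddle at jig y = -115 mm; 54 mm above the bench. Post 14 mm thick, tip tapering to 9 mm over the top 5 mm. Three 5 mm pins stick out sideways, 120 degrees apart, to a radius of 11 mm, their tops 42.5 mm above the bench; which way they point differs each time and is not given here. This saddle's cheeks reach 36 mm above the bench.
- lift (a joint): Sprung lift pad round the foot of the post: 0 = up (its top 23 mm above the bench), 0.006 m = fully down (top 17 mm, level with the other saddle's floor). It pushes up with 7 N when up, 13 N when down, so it carries the bar's end and the collar without sinking.
- bar: Loose aluminium hold-down bar, 0.32 kg: flat 46 (x) x 276 (y) x 8 mm, an open slot 26 mm wide, 38 mm deep in each end to straddle post and dowel; grip rail on its middle, 14 mm wide (x), 110 mm long (y), 8 to 24 mm above the underside. Ends alike. Origin: centre of the underside, z up. Laid, its origin is over the jig's origin, y axes in line, underside 17 mm high at the dowel, 23 mm at the post.
- collar: Loose knurled steel cap, 0.3 kg, 42 mm across, 37 mm high, opening down. Origin: centre of the underside, z up. Bore 16.5 mm, 30.5 mm deep, with 3 unseen keyways 8 mm wide, 120 degrees apart, full depth. Out of line it stops on the pins, underside 42.5 mm above the bench; in line (within 7 degrees) it goes down to rest on the bar, underside at 31 mm; pushed home it is at 25 mm.
- tape_roll: Roll of masking tape lying flat, 100 mm across, 25 mm high; origin at the centre of its underside. To be left alone.
- knife: Closed snap-off knife lying flat, black body 22 x 150 x 14 mm with a 20 mm metal nose; origin at the centre of the body's underside, y along it. To be left alone.
- tape_measure: Grey tape measure, 64 x 32 mm, 62 mm high; origin at the centre of its underside. To be left alone.
Things that resemble listed ones, but are neither listed nor needed, are in the scene too. Leave any blue look-alike of the collar alone.

How it is judged:
By the outcome, as a careful person would: the job done as asked, in the order asked, and still so for the second after the job is handed in, while the arm keeps its last pose, push and grip.
It also fails if it takes over 72 s, if anything falls off the work surface, if the arm or the gripper's body presses on something with over 40 N, if the wrist force passes 120 N, or if a joint passes its speed limit or range.

ROBOT

A 6-joint arm with a two-finger parallel gripper is mounted at the origin on the work surface. World frame = base frame: x ahead of the robot, y to its left, z up, the work surface at z = 0. Lengths are in m, angles in degrees, forces in N, time in s.
With the tool pointing down it reaches from about 0.425 to 0.95 m from the base axis. Payload 14.7 kg.
Tool frame: the origin (TCP) lies on the centre line of the jaws, within the pads' length; the fingertips stand 14 mm ahead of it and the grasp point (between the pads) lies 5 mm behind it; x points along the fingers, y is the direction in which the jaws open and shut, and the axes are right-handed (so a half turn about x gives the same grasp; the last joint's range is limited). The gripper opens to 85 mm and grips with 20 to 120 N. Pads are 22 mm wide; open, the fingers measure 114 mm over their backs; the gripper's body (76 mm by 85 mm) begins 54 mm behind the grasp point. The pads swing forward as they close: fully open they stand 13 mm farther back than shut.
Start: joints at [69.179, 27.513, 91.461, -0, 61.026, -2.67], TCP at [0.202, 0.618, 0.245] pointing down, gripper open.
Joint ranges: [-157.49, 157.49], [-46.99, 117.5], [13.45, 153.17], [-89.5, 269.5], [5.16, 153.95], [-167.48, 167.48]. Speed limits (degrees/s): [108.29, 108.29, 136.94, 172.46, 172.46, 172.46].

INTERFACE

Orientations are given as a 3x3 rotation matrix whose columns are the frame's x, y, z axes.
In Python, from bench import bot gives the robot as it stands. The module is installed in compiled form; this text tells all that it offers.
- The arm moves only by the shell command python3 -m inch 'ROWS' [FORCE]. ROWS is JSON, a list that holds one entry, the list of rows, each a list of 5 numbers: the shift along the tool's x, y, z in mm, then the turn about the tool's x in rad, then the closure, from -1 (fully open) to 1 (shut), so that 0 is half open. In form: [[[dx, dy, dz, roll, fingers], ...]]. A call has exactly 8 rows; each row shifts and turns the commanded pose from where the row before left it, along the tool's axes as they then stand; what a row does not reach is not made up. A row lasts 1/8 s, in which the tool goes at most 62.5 mm and 10.7 degrees, less where a joint would pass 70% of its speed; a pose out of reach is approached as far as the arm can. A call with a gripper value outside its range is refused whole. The fingers move at their own pace and stop on an object; FORCE is the grip in N (left out, the last holds). Time passes only in rows, so rows that do not move let the fingers close, or fill a call up. It gives the time, the measured TCP pose, the force and the opening at its end, in the units of the state.
- bot.observe(): the state, without advancing time (a new reading comes with each control period).
- bot.get_image(name): name is "scene" or "top" or "wrist"; returns the picture (420x560x3 uint8, red, green, blue); there is no depth.
- bot.get_calibration(name): a dict with "mtx" (3x3 intrinsics, pixels), "rvec" (rotation vector, rad) and "tvec" (3), from world to camera coordinates, as OpenCV has them. Camera axes: x right, y down, z forward; pixel columns grow to the right and rows downward; lengths in m; the calibration is good to about 2 mm. A picture is of the moment at which its call begins: read the wrist's pose just before it. get_calibration takes no time and is no camera call; for the wrist camera it gives the pose at the moment of the call.
- bot.close_job(): hands the job in, once; it reports no verdict.
The state is a dict: "time_s": time; "qpos": joint angles; "joint_vel": joint speeds; "effort": joint torques, N m; "ee_pos": TCP position; "tcp_rot": TCP orientation; "wrist_force": force on the tool from outside, world axes, zero at the start; "torque": the same for the moment, N m; "grip_width": finger opening in m.
Only numpy, scipy, OpenCV 4.12 (cv2) and the standard library are available. Lean on these libraries where they do the work, as an engineer would, in place of code of your own. Each camera call takes 0.05 s, during which the arm holds its last target.

## Working session

There is one attempt and no reset: what is moved stays moved. The work goes in short steps, Python scripts to look and compute and a shell command to move; the robot and the scene stay as the last step left them, time stands still between calls to the robot, and variables do not carry over. Pictures are saved under pics/ and viewed, and the job is handed in when it is done.

```bash
mkdir -p pics; cat > h.py <<'E'
from bench import bot
import numpy as np, cv2
def cal(n):
    c=bot.get_calibration(n); return np.array(c['mtx'],float),np.array(c['rvec'],float),np.array(c['tvec'],float)
def snap(n,f):
    c=cal(n); im=np.array(bot.get_image(n)); cv2.imwrite('pics/'+f,im[:,:,::-1]); return im,c
def pix2w(c,u,v,z):
    K,r,t=c; R=cv2.Rodrigues(r)[0]; t=t.reshape(3)
    p=cv2.undistortPoints(np.array([[[u,v]]],float),K,None)[0,0]
    d=R.T@np.array([p[0],p[1],1]); o=-R.T@t
    return o+d*(z-o[2])/d[2]
def w2pix(c,P):
    return cv2.projectPoints(np.array(P,float).reshape(-1,3),c[1],c[2],c[0],None)[0].reshape(-1,2)
E
python3 - <<'E'
from h import *
import pickle
C={}
for n in ['scene','top','wrist']:
    im,c=snap(n,n+'0.png'); C[n]=c
    print(n,c[0].round(1).tolist(),(-cv2.Rodrigues(c[1])[0].T@c[2].reshape(3)).round(3))
pickle.dump(C,open('c0.pkl','wb'))
print(bot.observe())
E
```

```text
scene [[438.0, 0.0, 276.7], [0.0, 438.0, 204.2], [0.0, 0.0, 1.0]] [ 1.056 -0.668  0.77 ]
top [[382.0, 0.0, 285.7], [0.0, 382.0, 205.2], [0.0, 0.0, 1.0]] [ 0.455 -0.003  0.795]
wrist [[310.0, 0.0, 280.9], [0.0, 310.0, 209.4], [0.0, 0.0, 1.0]] [0.138 0.639 0.375]
{'time_s': 0.15, 'qpos': array([ 6.91783390e+01,  2.75407906e+01,  9.14867221e+01,  3.21432123e-04,
        6.10254114e+01, -2.66936207e+00]), 'joint_vel': array([-0.08019266, -0.07728308, -0.08696656, -0.05284692, -0.00459636,
       -0.03259745]), 'effort': array([ 3.70180887e-04, -9.51140141e+01, -4.30464292e+01,  4.70056898e-05,
        7.93193816e-03,  6.97011592e-05]), 'ee_pos': array([0.20236644, 0.61737383, 0.24482076]), 'tcp_rot': array([[-3.32925164e-04,  3.11546350e-01,  9.50230899e-01],
       [-8.61627483e-04,  9.50230509e-01, -3.11546524e-01],
       [-9.99999573e-01, -9.22466735e-04, -4.79187504e-05]]), 'wrist_force': array([ 0.16836831, -0.53950862, -0.48443713]), 'torque': array([-0.00163888,  0.00488968,  0.00277663]), 'grip_width': 0.08521336707946245}
```

View pics/top0.png

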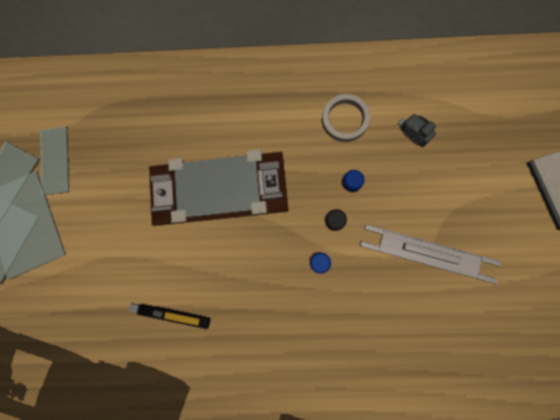

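View pics/scene0.png

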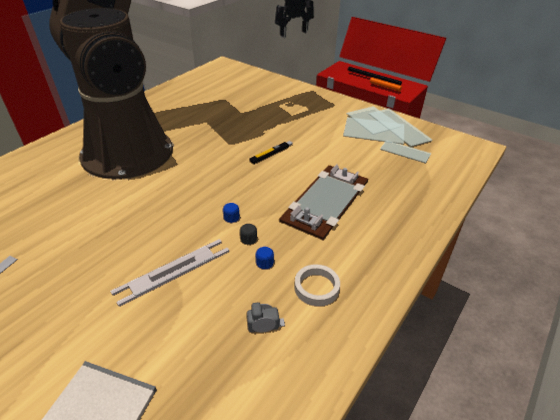

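View pics/wrist0.png

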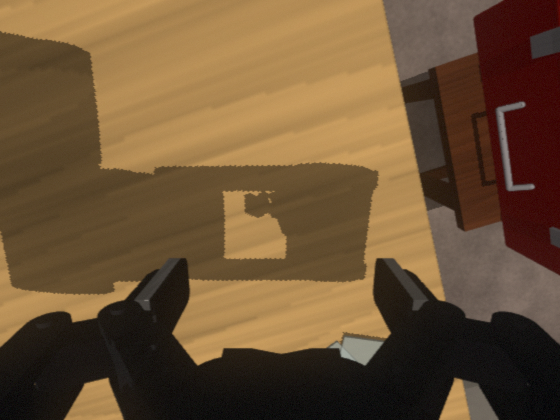

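```bash
python3 - <<'E'
import cv2
a=cv2.imread('pics/top0.png')
j=cv2.resize(a[140:235,140:300],None,fx=5,fy=5,interpolation=cv2.INTER_CUBIC); cv2.imwrite('pics/jig0.png',cv2.convertScaleAbs(j,alpha=1.3))
j=cv2.resize(a[160:295,305:505],None,fx=4,fy=4,interpolation=cv2.INTER_CUBIC); cv2.imwrite('pics/bar0.png',cv2.convertScaleAbs(j,alpha=1.3))
E
```

```text
(no output)
```

View pics/jig0.png

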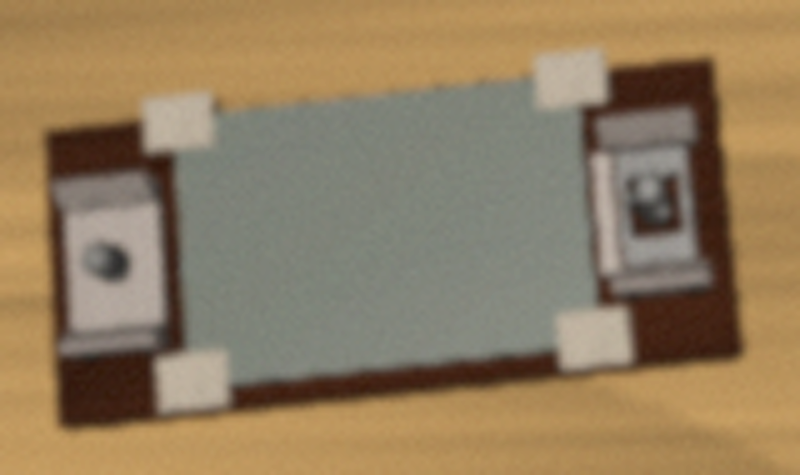

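View pics/bar0.png

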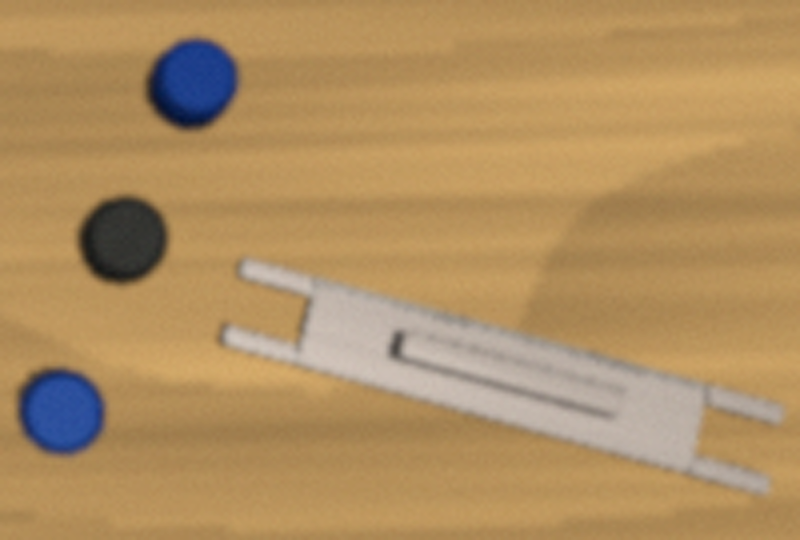

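```bash
cat > fit.py <<'E'
from h import *
import pickle
from scipy.optimize import least_squares
def fit(c,model,px,x0):
    model=np.array(model,float)
    def W(p):
        s,k=np.sin(p[2]),np.cos(p[2]); M=model.copy()
        M[:,0]=p[0]+k*model[:,0]-s*model[:,1]; M[:,1]=p[1]+s*model[:,0]+k*model[:,1]; return M
    r=least_squares(lambda p:(w2pix(c,W(p))-px).ravel(),x0)
    return r.x,np.abs(r.fun).max()
E
python3 - <<'E'
from fit import *
C=pickle.load(open('c0.pkl','rb'));c=C['top']
jp=np.array([(47,132),(713,60),(742,355),(63,427)])/5+[140,140]
jm=[(.065,.145,.012),(.065,-.145,.012),(-.065,-.145,.012),(-.065,.145,.012)]
p,e=fit(c,jm,jp,[.5,.1,0]);print('jig',p[:2],np.degrees(p[2]),e)
bp=np.array([(241,258),(786,402),(769,494),(220,346)])/4+[305,160]
bm=[(.023,.138,.008),(.023,-.138,.008),(-.023,-.138,.008),(-.023,.138,.008)]
q,e=fit(c,bm,bp,[.4,-.2,0]);print('bar',q[:2],np.degrees(q[2]),e)
u=np.array([126,237])/4+[305,160]
print('collar',pix2w(c,*u,.037))
for nm,y,z in(('dowel',.115,.04),('post',-.115,.054)):
    P=[p[0]-np.sin(p[2])*y,p[1]+np.cos(p[2])*y,z]; print(nm,P,(w2pix(c,P)-[140,140])*5)
print('dowel px',pix2w(c,*(np.array([95,255])/5+140),.04),'post',pix2w(c,*(np.array([652,188])/5+140),.054))
E
```

```text
jig [0.62257151 0.17337696] 4.408359473430154 1.0194028163660391
bar [ 0.47589722 -0.25732898] -16.65968861663658 0.17737321101276393
collar [ 0.54685305 -0.07063767  0.037     ]
dowel [np.float64(0.6137320889130187), np.float64(0.2880367401371918), 0.04] [[ 96.46757685 257.63386548]]
post [np.float64(0.6314109233703102), np.float64(0.05871718403211022), 0.054] [[651.10070217 189.5480937 ]]
dowel px [0.61485206 0.28868193 0.04      ] post [0.63203154 0.05834759 0.054     ]
```

```bash
cat >> h.py <<'E'
def yaw():
    R=bot.observe()['tcp_rot']; return np.degrees(np.arctan2(R[1,1],R[0,1]))
def to(tx,ty,tz,ya,s=None):
    "tool-frame total: dx,dy,dz (mm, current axes), roll rad"
    s=s or bot.observe(); R=np.array(s['tcp_rot']); d=R.T@(np.array([tx,ty,tz])-s['ee_pos'])*1000
    a=np.degrees(np.arctan2(R[1,1],R[0,1])); r=-(ya-a); r=(r+180)%360-180
    print('now',np.round(s['ee_pos'],4),'yaw',round(a,2),'q6',round(s['qpos'][5],1),'F',np.round(s['wrist_force'],1),'w',round(s['grip_width'],4),'t',s['time_s'])
    print('need xyz mm',d.round(1),'roll',round(np.radians(r),4))
def sim(rows,p,a):
    p=np.array(p,float);a=np.radians(a)
    for x,y,z,r in rows:
        p=p+np.array([np.cos(a)*y+np.sin(a)*z,np.sin(a)*y-np.cos(a)*z,-x])/1000; a-=r
    return p.round(3),np.degrees(a).round(1)
E
python3 -c "
from h import *
print(sim([(10,-2,60,.095)]*8,[.2024,.6174,.245],71.85))
print(sim([(10,-2,60,.095)]*8+[(0,-2,46,.065)]*8,[.2024,.6174,.245],71.85))"
```

```text
(array([0.566, 0.322, 0.165]), np.float64(28.3))
(array([ 0.647, -0.034,  0.165]), np.float64(-1.5))
```

```bash
python3 -m inch '[[[10,-2,60,0.095,-1],[10,-2,60,0.095,-1],[10,-2,60,0.095,-1],[10,-2,60,0.095,-1],[10,-2,60,0.095,-1],[10,-2,60,0.095,-1],[10,-2,60,0.095,-1],[10,-2,60,0.095,-1]]]' && python3 -m inch '[[[0,-2,46,0.065,-1],[0,-2,46,0.065,-1],[0,-2,46,0.065,-1],[0,-2,46,0.065,-1],[0,-2,46,0.065,-1],[0,-2,46,0.065,-1],[0,-2,40,0.065,-1],[0,0,0,0,-1]]]'
python3 - <<'E'
from h import *
import pickle
print(bot.observe()['joint_vel'].round(2))
im,c=snap('wrist','wrist1.png'); pickle.dump(c,open('c1.pkl','wb'))
print(w2pix(c,[[.6137,.288,.04],[.6314,.0587,.054],[.547,-.0706,.037]]))
to(.476,-.257,.15,-16.66)
E
```

```text
time_s: 1.15
ee_pos: [0.5675, 0.3202, 0.1648]
tcp_rot: [[0.0, 0.882, 0.471], [0.0, 0.471, -0.882], [-1.0, 0.0, -0.0]]
wrist_force: [1.3, 0.5, -0.2]
grip_width: 0.0853
time_s: 2.15
ee_pos: [0.6465, 0.0159, 0.1651]
tcp_rot: [[-0.0, 0.999, 0.035], [-0.0, 0.035, -0.999], [-1.0, -0.0, 0.0]]
wrist_force: [0.2, 0.2, -0.2]
grip_width: 0.0855
[ 2.92 -0.08  0.12  0.95  0.08 -0.16]
[[ 242.83766726 -223.92908613]
 [ 263.23046427  156.07093545]
 [ 171.08645094  290.89909464]]
now [0.6464 0.0174 0.165 ] yaw 2.12 q6 -3.3 F [ 0.1  0.3 -0. ] w 0.0857 t 2.2
need xyz mm [  15.1 -180.4  267.9] roll 0.3278
```

View pics/wrist1.png

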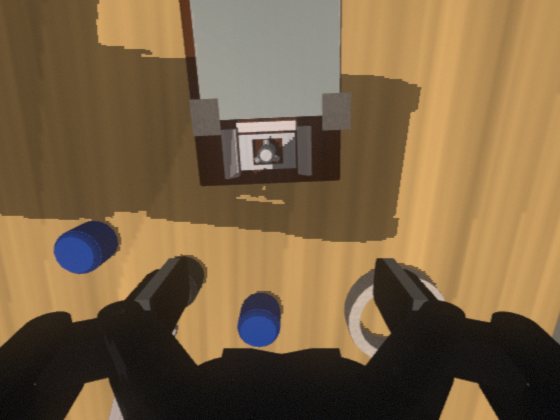

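```bash
python3 - <<'E'
from h import *
import pickle
a=cv2.imread('pics/wrist1.png')
cv2.imwrite('pics/w1z.png',cv2.convertScaleAbs(cv2.resize(a[110:190,210:320],None,fx=7,fy=7,interpolation=cv2.INTER_CUBIC),alpha=1.5))
c=pickle.load(open('c1.pkl','rb'))
for p in [(264,156),(266,155),(266,154)]: print(pix2w(c,*p,.054))
E
```

```text
[0.63199117 0.05877459 0.054     ]
[0.63351386 0.05958982 0.054     ]
[0.63349743 0.06035052 0.054     ]
```

View pics/w1z.png

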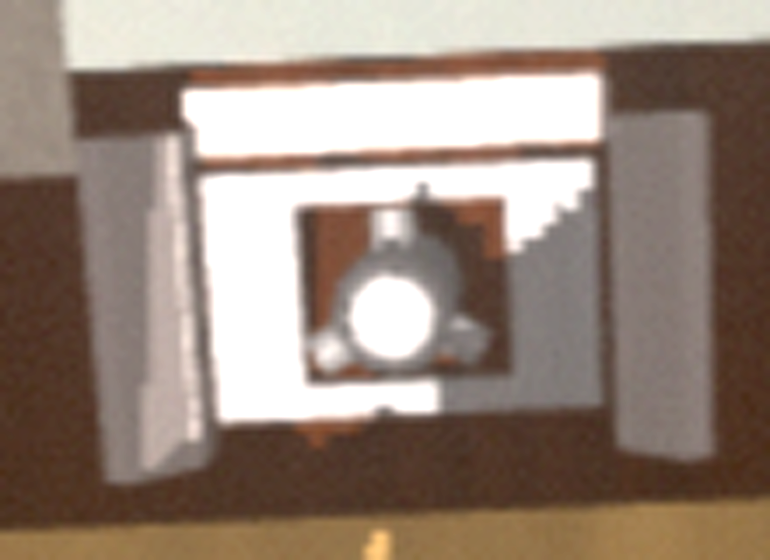

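```bash
python3 -m inch '[[[0,-30,45,0,-1],[0,-30,45,0,-1],[0,-30,45,0,-1],[0,-30,45,0,-1],[0,-30,44,0,-1],[0,-30,44,0,-1],[5,0,0,0.164,-1],[0,0,0,0.164,-1]]]' 20
python3 - <<'E'
from h import *
import pickle
im,c=snap('wrist','wrist2.png'); pickle.dump(c,open('c2.pkl','wb'))
q=(.4759,-.2573,-16.66)
k,s=np.cos(np.radians(q[2])),np.sin(np.radians(q[2]))
for x,y,z in[(.023,.138,.008),(-.023,.138,.008),(.007,.055,.024),(-.007,.055,.024),(.007,-.055,.024),(-.007,-.055,.024)]:
    P=[q[0]+k*x-s*y,q[1]+s*x+k*y,z];print((x,y),w2pix(c,P).round(1)); 
to(.4759,-.2573,.025,-16.66)
E
```

```text
time_s: 3.2
ee_pos: [0.4769, -0.2559, 0.16]
tcp_rot: [[-0.0, 0.957, -0.29], [0.0, -0.29, -0.957], [-1.0, -0.0, -0.0]]
wrist_force: [-0.3, 0.3, 0.9]
grip_width: 0.0851
(0.023, 0.138) [[307.7  36. ]]
(-0.023, 0.138) [[251.4  36.2]]
(0.007, 0.055) [[288.3 141.1]]
(-0.007, 0.055) [[271.6 141.1]]
(0.007, -0.055) [[288.  261.4]]
(-0.007, -0.055) [[273.1 261.5]]
now [ 0.4772 -0.2556  0.1601] yaw -17.33 q6 -14.1 F [ 0.  -0.4 -0.2] w 0.0852 t 3.25
need xyz mm [135.1  -0.7   2. ] roll -0.0117
```

View pics/wrist2.png

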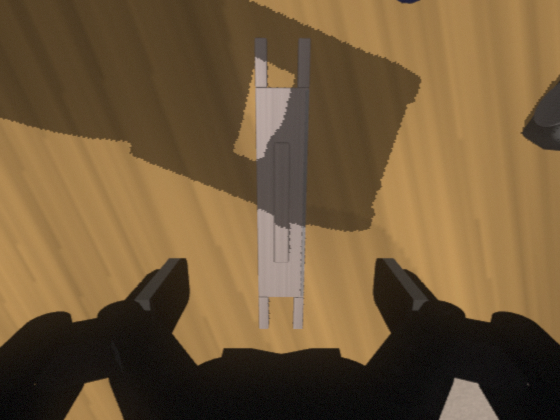

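```bash
python3 -m inch '[[[45,0,2,-0.012,-1],[45,0,0,0,-1],[30,0,0,0,-1],[15,0,0,0,-1],[0,0,0,0,-0.3],[0,0,0,0,0.5],[0,0,0,0,1],[0,0,0,0,1]]]' 20
python3 -m inch '[[[0,0,0,0,1],[0,0,0,0,1],[0,0,0,0,1],[0,0,0,0,1],[0,0,0,0,1],[0,0,0,0,1],[0,0,0,0,1],[0,0,0,0,1]]]' 45
python3 - <<'E'
from h import *
im,c=snap('wrist','wrist3.png')
to(.6226,.1734,.15,4.4)
E
```

```text
time_s: 4.25
ee_pos: [0.4769, -0.2584, 0.0261]
tcp_rot: [[0.001, 0.962, -0.273], [-0.001, -0.273, -0.962], [-1.0, 0.001, 0.0]]
wrist_force: [-0.8, 1.5, 19.2]
grip_width: 0.0134
time_s: 5.25
ee_pos: [0.4769, -0.2584, 0.0262]
tcp_rot: [[0.001, 0.962, -0.274], [-0.0, -0.274, -0.962], [-1.0, 0.001, 0.0]]
wrist_force: [-0.9, 1.4, 13.6]
grip_width: 0.0126
now [ 0.4769 -0.2584  0.0263] yaw -15.9 q6 -15.8 F [-1.2  1.  13. ] w 0.0126 t 5.3
need xyz mm [-123.8   22.  -455.2] roll -0.3543
```

View pics/wrist3.png

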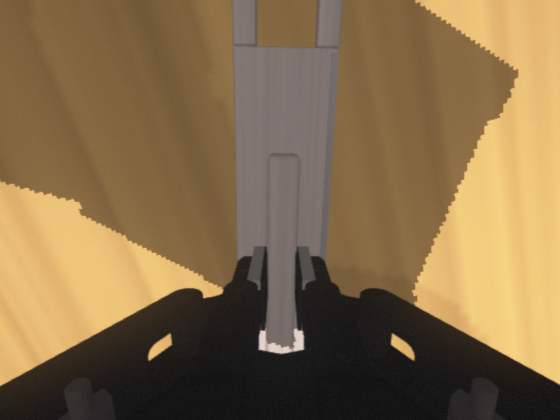

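```bash
python3 -m inch '[[[-8,0,0,0,1],[-35,0,0,0,1],[-45,0,0,0,1],[-32,2,-30,0,1],[0,3,-55,0,1],[0,3,-55,0,1],[0,3,-55,0,1],[0,3,-55,0,1]]]'
python3 -m inch '[[[0,3,-55,0,1],[0,3,-55,0,1],[0,3,-55,0,1],[0,2,-40,0,1],[0,0,0,-0.12,1],[0,0,0,-0.12,1],[0,0,0,-0.11,1],[0,0,0,0,1]]]'
python3 - <<'E'
from h import *
import pickle
im,c=snap('wrist','wrist4.png'); pickle.dump(c,open('c4.pkl','wb'))
im,c=snap('top','top4.png'); im,c=snap('scene','scene4.png')
to(.6235,.1735,.09,4.4)
E
```

```text
time_s: 6.3
ee_pos: [0.5586, -0.0198, 0.1458]
tcp_rot: [[0.0, 0.962, -0.273], [-0.0, -0.273, -0.962], [-1.0, 0.0, 0.0]]
wrist_force: [0.9, -0.4, -4.5]
grip_width: 0.0126
time_s: 7.3
ee_pos: [0.6247, 0.1726, 0.1455]
tcp_rot: [[-0.0, 0.997, 0.073], [-0.0, 0.073, -0.997], [-1.0, -0.0, 0.0]]
wrist_force: [-0.1, -0.4, -4.9]
grip_width: 0.0129
now [0.6249 0.1726 0.1454] yaw 4.04 q6 8.7 F [-0.3  0.5 -3.6] w 0.0126 t 7.45
need xyz mm [55.4 -1.3 -1. ] roll -0.0063
```

View pics/wrist4.png

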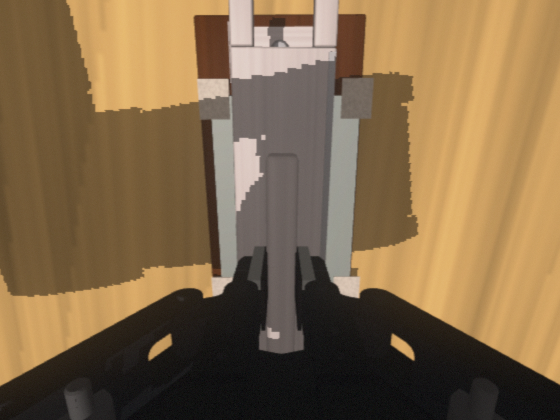

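View pics/scene4.png

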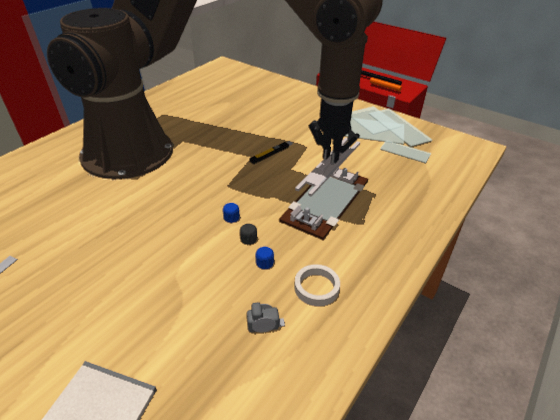

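```bash
python3 -m inch '[[[15,-0.3,-1,-0.011,1],[15,0,0,0,1],[12,0,0,0,1],[10,0,0,0,1],[8,0,0,0,1],[4,0,0,0,1],[0,0,0,0,1],[0,0,0,0,1]]]'
python3 - <<'E'
from h import *
im,c=snap('wrist','wrist5.png')
to(.6235,.1735,.0465,4.4)
a=cv2.imread('pics/wrist5.png');b,_=snap('scene','scene5.png')
im,c=snap('top','top5.png');t=cv2.imread('pics/top5.png')
o=np.vstack([cv2.resize(a[0:200,130:430],(800,533))[:280],cv2.resize(cv2.imread('pics/scene5.png')[140:250,260:420],(400,275)).repeat(1,0) if 0 else np.hstack([cv2.resize(cv2.imread('pics/scene5.png')[140:250,260:420],(400,275)),cv2.resize(t[130:240,140:300],(400,275))])])
cv2.imwrite('pics/c5.png',o)
E
```

```text
time_s: 8.45
ee_pos: [0.6249, 0.1737, 0.0817]
tcp_rot: [[0.001, 0.996, 0.084], [0.0, 0.084, -0.996], [-1.0, 0.001, -0.0]]
wrist_force: [0.2, 0.7, -3.9]
grip_width: 0.0126
now [0.6249 0.1737 0.0817] yaw 4.82 q6 8.0 F [ 0.7 -1.1 -2.8] w 0.0127 t 8.5
need xyz mm [35.2 -1.4  0.1] roll 0.0073
```

View pics/c5.png

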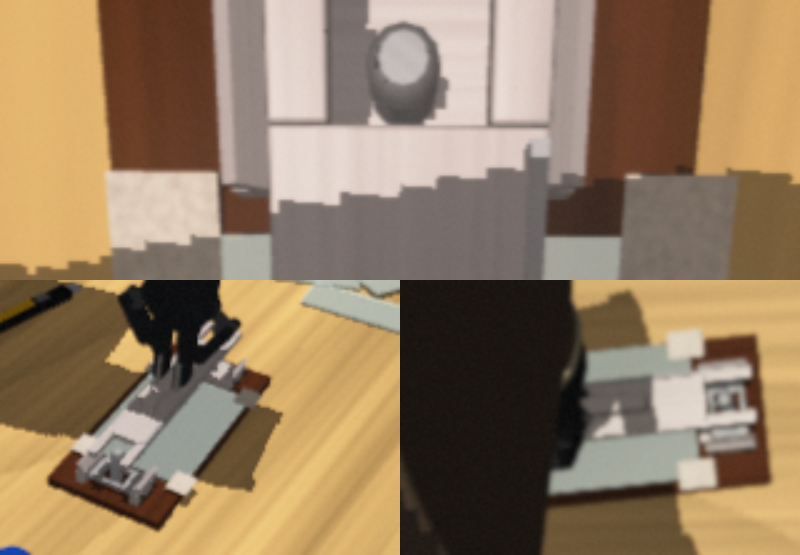

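```bash
python3 -m inch '[[[7,-0.7,0,0,1],[7,0,0,0,1],[6,0,0,0,1],[5,0,0,0,1],[3,0,0,0,1],[2,0,0,0,1],[1,0,0,0,1],[0,0,0,0,1]]]'
python3 -m inch '[[[0,0,0,0,1],[1,0,0,0,1],[1,0,0,0,1],[1,0,0,0,1],[1,0,0,0,1],[0,0,0,0,1],[0,0,0,0,1],[0,0,0,0,1]]]' 20
python3 - <<'E'
from h import *
im,c=snap('wrist','wrist6.png')
to(.6235,.1735,.0465,4.4)
im,c=snap('scene','scene6.png')
cv2.imwrite('pics/c6.png',np.hstack([cv2.resize(cv2.imread('pics/wrist6.png')[0:200,180:380],(400,400)),cv2.resize(cv2.imread('pics/scene6.png')[140:250,270:380],(400,400))]))
E
```

```text
time_s: 9.6
ee_pos: [0.6239, 0.1736, 0.0503]
tcp_rot: [[0.0, 0.996, 0.084], [0.0, 0.084, -0.996], [-1.0, 0.0, -0.0]]
wrist_force: [-1.2, -0.2, -3.3]
grip_width: 0.0126
time_s: 10.6
ee_pos: [0.6241, 0.1738, 0.0466]
tcp_rot: [[0.0, 0.996, 0.084], [0.0, 0.084, -0.996], [-1.0, 0.0, -0.0]]
wrist_force: [-1.1, 4.7, 4.4]
grip_width: 0.0123
now [0.6242 0.1738 0.0466] yaw 4.81 q6 8.1 F [-1.5  4.7  5.1] w 0.0129 t 10.65
need xyz mm [ 0.1 -0.7  0.2] roll 0.0071
```

View pics/c6.png

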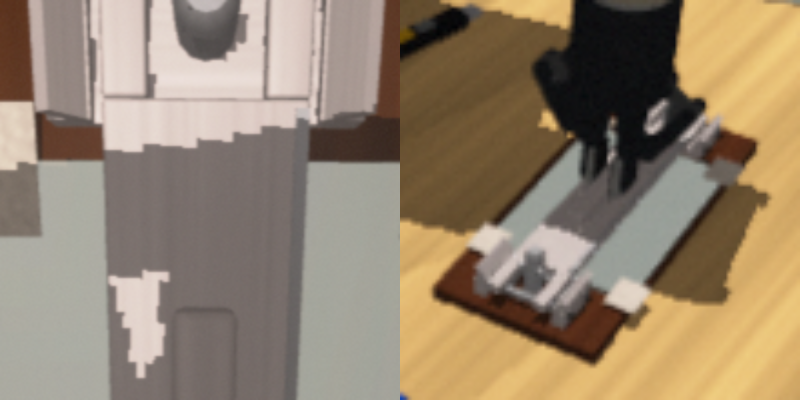

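```bash
python3 -m inch '[[[0,0,0,0,0.75],[0,0,0,0,0.7],[0,0,0,0,0.6],[0,0,0,0,0.5],[0,0,0,0,0.3],[0,0,0,0,0],[0,0,0,0,0],[-15,0,0,0,0]]]'
python3 -m inch '[[[-40,0,0,0,0],[-45,0,0,0,0],[0,0,60,0,0],[0,0,60,0,0],[0,0,60,0,0],[0,-12,0,0,0],[0,-12,0,0,0],[0,0,0,0,0]]]'
python3 - <<'E'
from h import *
import pickle
im,c=snap('wrist','wrist7.png'); pickle.dump(c,open('c7.pkl','wb'))
im,ct=snap('top','top7.png');pickle.dump(ct,open('ct7.pkl','wb'))
print(w2pix(c,[[.547,-.0706,.037],[.633,.059,.054]]))
to(.547,-.0706,.1,0)
im,cs=snap('scene','scene7.png')
cv2.imwrite('pics/c7.png',np.hstack([cv2.resize(cv2.imread('pics/top7.png')[130:240,140:300],(480,330)),cv2.resize(cv2.imread('pics/scene7.png')[140:250,270:380],(320,330))]))
E
```

```text
time_s: 11.7
ee_pos: [0.6232, 0.1734, 0.0609]
tcp_rot: [[-0.002, 0.996, 0.084], [-0.0, 0.084, -0.996], [-1.0, -0.002, 0.0]]
wrist_force: [-0.5, -0.5, 0.9]
grip_width: 0.0428
time_s: 12.7
ee_pos: [0.6142, -0.0068, 0.1468]
tcp_rot: [[-0.0, 0.996, 0.085], [0.0, 0.085, -0.996], [-1.0, -0.0, -0.0]]
wrist_force: [-0.3, -0.1, 0.2]
grip_width: 0.043
[[196.29164336 275.98434993]
 [315.91707565 128.88626838]]
now [ 0.6153 -0.0067  0.1467] yaw 4.89 q6 -8.3 F [-0.3  0.  -0.7] w 0.0427 t 12.8
need xyz mm [ 46.7 -73.5  57.8] roll 0.0854
```

View pics/c7.png

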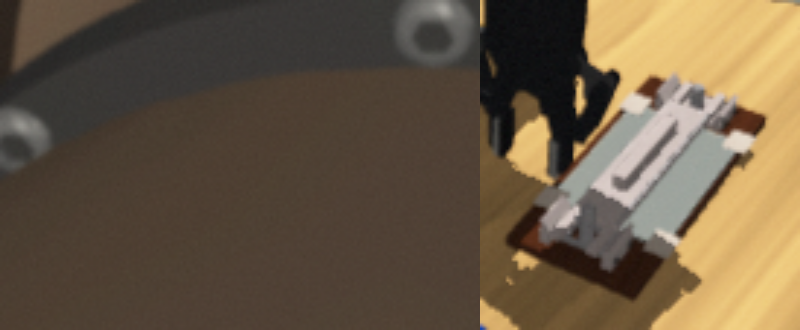

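View pics/wrist7.png

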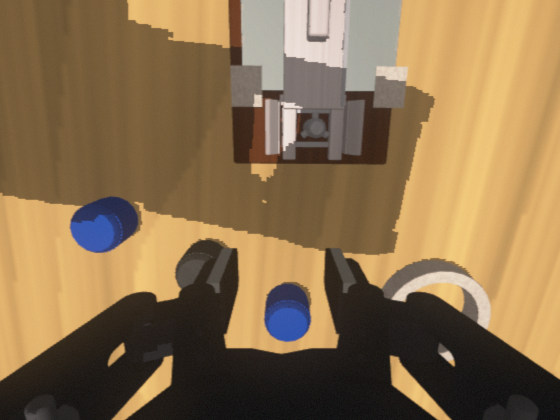

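```bash
python3 - <<'E'
from h import *
import pickle
a=cv2.imread('pics/wrist7.png')
cv2.imwrite('pics/w7z.png',cv2.convertScaleAbs(cv2.resize(a[85:175,260:370],None,fx=6,fy=6,interpolation=cv2.INTER_CUBIC),alpha=1.6))
to(.547,-.0712,.1,25)
E
```

```text
now [ 0.6155 -0.0068  0.1466] yaw 4.89 q6 -8.4 F [ 0.2 -0.6 -0.9] w 0.0423 t 12.85
need xyz mm [ 46.6 -73.8  58.3] roll -0.351
```

View pics/w7z.png

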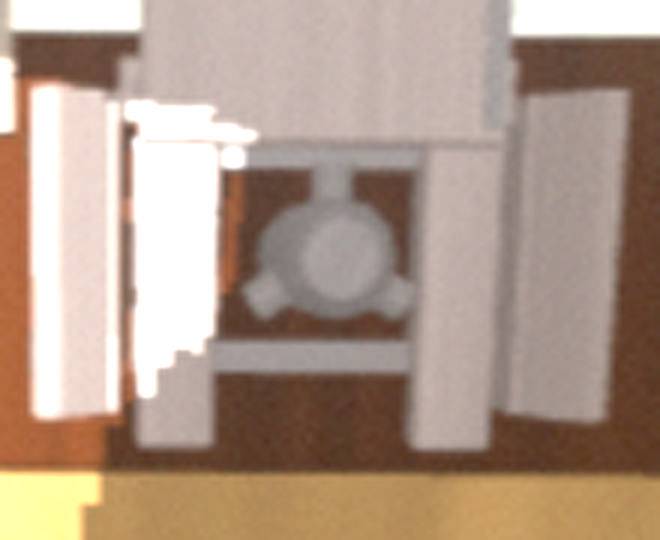

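```bash
python3 -m inch '[[[0,-24,19,0,-0.4],[0,-25,20,0,-0.4],[0,-24,19,0,-0.4],[10,0,0,-0.176,-0.4],[36,0,0,-0.175,-0.4],[0,0,0,0,-0.4],[0,0,0,0,-0.4],[0,0,0,0,-0.4]]]' 20
python3 - <<'E'
from h import *
im,c=snap('wrist','wrist8.png')
to(.548,-.0706,.030,25)
E
```

```text
time_s: 13.85
ee_pos: [0.5481, -0.0716, 0.1014]
tcp_rot: [[0.002, 0.908, 0.42], [-0.0, 0.42, -0.908], [-1.0, 0.001, 0.001]]
wrist_force: [0.3, 0.2, -0.1]
grip_width: 0.0597
now [ 0.548  -0.0717  0.1013] yaw 24.83 q6 -35.4 F [ 0.  -0.6  0.5] w 0.0598 t 13.9
need xyz mm [71.3  0.4 -1. ] roll -0.0029
```

View pics/wrist8.png

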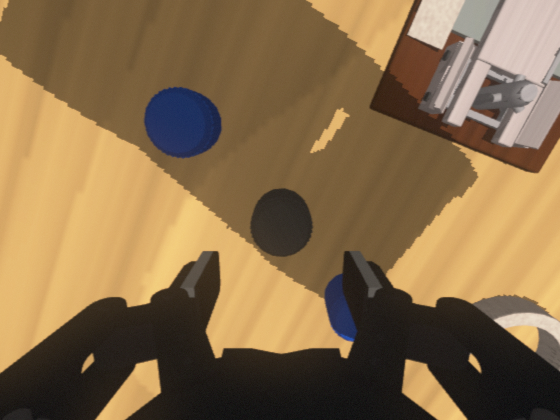

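```bash
python3 - <<'E'
from h import *
c=cal('wrist')
R=bot.observe()['tcp_rot'];p=bot.observe()['ee_pos']
for n,u in(('collar',(282,217)),('b1',(187,120)),):
    P=pix2w(c,*u,.037); print(n,P,'tool yz',(R.T@(P-p))[1:].round(4))
import pickle
ct=pickle.load(open('c0.pkl','rb'))['top']
for n,u in(('b1',(62,409)),('b2',(198,77))):
    P=pix2w(ct,u[0]/4+305,u[1]/4+160,.037);print(n,P,'tool yz',(R.T@(P-p))[1:].round(4))
E
```

```text
collar [ 0.54513817 -0.06359859  0.037     ] tool yz [ 0.0008 -0.0086]
b1 [ 0.46758429 -0.03217221  0.037     ] tool yz [-0.0564 -0.0697]
b1 [ 0.46307236 -0.03582448  0.037     ] tool yz [-0.0621 -0.0683]
b2 [ 0.62701932 -0.11027401  0.037     ] tool yz [0.0555 0.0682]
```

```bash
python3 -m inch '[[[30,0.5,-2,0,-0.4],[25,0,0,0,-0.4],[16,0,0,0,-0.4],[0,0,0,0,0],[0,0,0,0,0.4],[0,0,0,0,0.4],[0,0,0,0,0.4],[0,0,0,0,0.4]]]' 20
python3 -c "
from h import *
to(.548,-.0706,.030,25)"
```

```text
time_s: 14.9
ee_pos: [0.5469, -0.0697, 0.0295]
tcp_rot: [[0.0, 0.907, 0.421], [-0.0, 0.421, -0.907], [-1.0, 0.0, 0.0]]
wrist_force: [-0.2, -0.2, -3.9]
grip_width: 0.0402
now [ 0.5469 -0.0697  0.0295] yaw 24.92 q6 -35.3 F [-0.2 -0.2 -3.9] w 0.0402 t 14.9
need xyz mm [-0.5  0.6  1.2] roll -0.0013
```

```bash
python3 -m inch '[[[0,0,0,0,-0.2],[0,0,0,0,-0.4],[0,0,0,-0.17,-0.4],[0,0,0,-0.18,-0.4],[0,0,0,-0.18,-0.4],[0,0,0,-0.18,-0.4],[0,0,0,-0.18,-0.4],[0,0,0,-0.18,-0.4]]]' 20
python3 -m inch '[[[0,0,0,-0.18,-0.4],[0,0,0,-0.18,-0.4],[0,0,0,-0.14,-0.4],[0,0,0,0,0],[0,0,0,0,0.4],[0,0,0,0,0.6],[0,0,0,0,0.6],[0,0,0,0,0.6]]]' 20
python3 -c "
from h import *
to(.548,-.0706,.030,115)"
```

```text
time_s: 15.9
ee_pos: [0.547, -0.0697, 0.0294]
tcp_rot: [[0.0, 0.06, 0.998], [-0.0, 0.998, -0.06], [-1.0, -0.0, 0.0]]
wrist_force: [0.0, 0.1, -0.7]
grip_width: 0.0605
time_s: 16.9
ee_pos: [0.5473, -0.0699, 0.0296]
tcp_rot: [[0.001, -0.417, 0.909], [-0.0, 0.909, 0.417], [-1.0, -0.001, 0.001]]
wrist_force: [1.1, -2.4, 5.4]
grip_width: 0.0405
now [ 0.5473 -0.0699  0.0296] yaw 114.67 q6 -125.1 F [ 1.1 -2.4  5.4] w 0.0405 t 16.9
need xyz mm [-0.4 -0.9  0.3] roll -0.0058
```

```bash
python3 -m inch '[[[0,0,0,0,1],[0,0,0,0,1],[-10,0,0,0,1],[-40,0,0,0,1],[-40,0,0,0,1],[0,40,60,0,1],[0,40,60,0,1],[0,0,0,0,1]]]' 60
python3 - <<'E'
from h import *
im,c=snap('wrist','wrist9.png')
to(.6335,.0597,.095,114.67)
im,c=snap('scene','scene9.png')
cv2.imwrite('pics/s9z.png',cv2.resize(cv2.imread('pics/scene9.png')[110:260,210:410],(800,600)))
E
```

```text
time_s: 17.9
ee_pos: [0.614, 0.0405, 0.1198]
tcp_rot: [[0.002, -0.422, 0.907], [0.001, 0.907, 0.422], [-1.0, -0.0, 0.002]]
wrist_force: [-0.4, -0.5, -3.8]
grip_width: 0.0391
now [0.6124 0.0389 0.1194] yaw 114.93 q6 -114.1 F [-0.7 -0.5 -3.6] w 0.0387 t 17.95
need xyz mm [24.4 10.  27.9] roll 0.0045
```

View pics/wrist9.png

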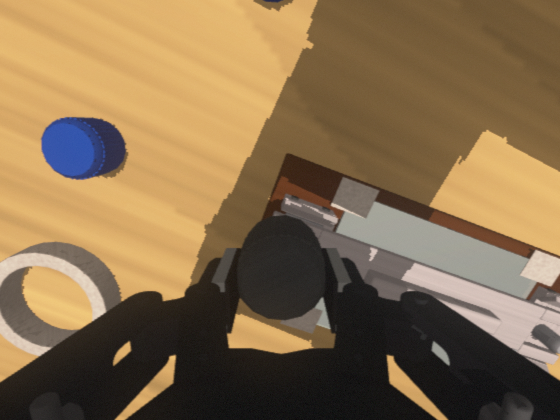

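View pics/s9z.png

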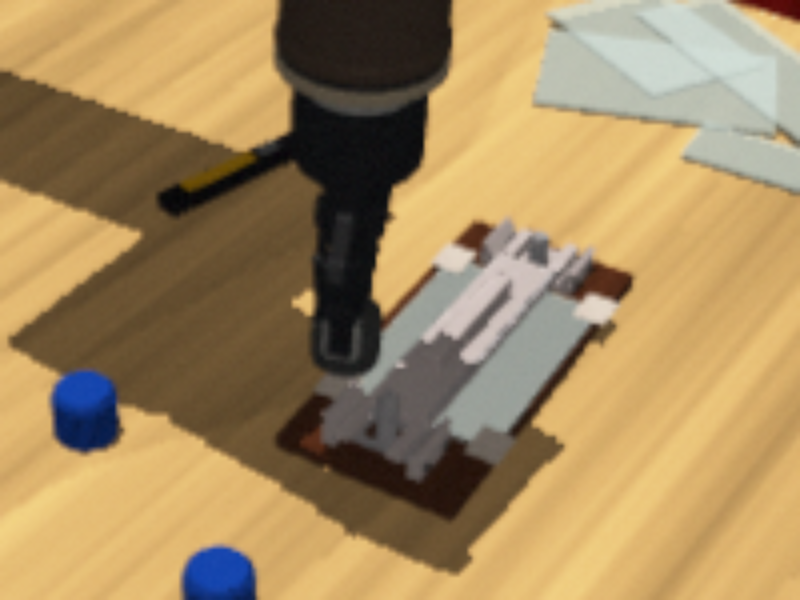

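```bash
python3 -m inch '[[[0,5,14,0,1],[0,5,14,0,1],[0,0,0,0,1],[0,0,0,0,1],[0,0,0,0,1],[0,0,0,0,1],[0,0,0,0,1],[0,0,0,0,1]]]' 60
python3 - <<'E'
from h import *
to(.6335,.0597,.095,114.67)
im,c=snap('scene','scene10.png')
cv2.imwrite('pics/s10z.png',cv2.resize(cv2.imread('pics/scene10.png')[150:250,260:380],(720,600)))
print(w2pix(c,[[.6335,.0597,.054]])-[260,150])
E
```

```text
time_s: 19.0
ee_pos: [0.6332, 0.0577, 0.1193]
tcp_rot: [[0.0, -0.421, 0.907], [0.0, 0.907, 0.421], [-1.0, -0.0, 0.0]]
wrist_force: [0.2, 0.4, -3.5]
grip_width: 0.0394
now [0.6332 0.0577 0.1193] yaw 114.87 q6 -112.4 F [ 0.2  0.4 -3.5] w 0.0394 t 19.0
need xyz mm [24.3  1.7  1.1] roll 0.0035
[[46.7459837  57.66709296]]
```

View pics/s10z.png

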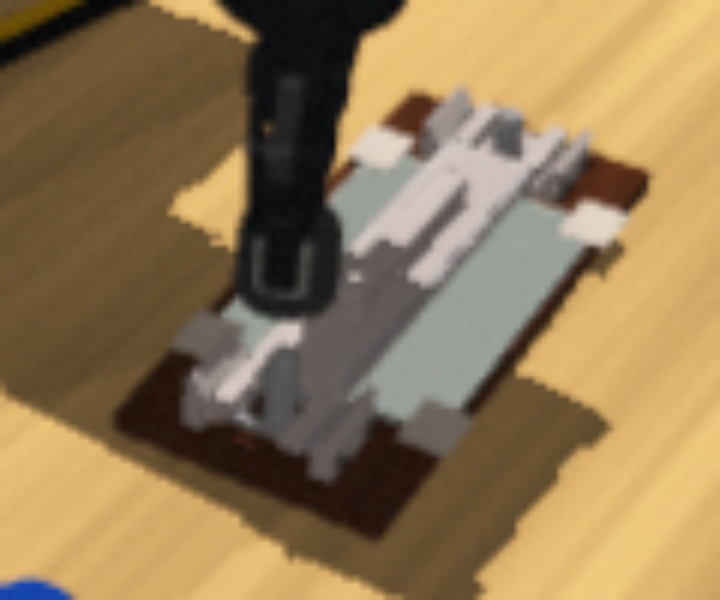

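```bash
python3 -m inch '[[[8,1.5,1,0,1],[10,0,0,0,1],[8,0,0,0,1],[4,0,0,0,1],[3,0,0,0,1],[2,0,0,0,1],[2,0,0,0,1],[0,0,0,0,1]]]'
python3 -c "
from h import *
to(.6335,.0597,.0721,114.67);print(bot.observe()['torque'].round(2))"
```

```text
time_s: 20.05
ee_pos: [0.6335, 0.0596, 0.0823]
tcp_rot: [[-0.0, -0.421, 0.907], [-0.0, 0.907, 0.421], [-1.0, -0.0, -0.0]]
wrist_force: [0.5, -0.5, -3.4]
grip_width: 0.0392
now [0.6335 0.0596 0.0823] yaw 114.88 q6 -112.2 F [ 0.5 -0.5 -3.4] w 0.0392 t 20.05
need xyz mm [10.2  0.1  0. ] roll 0.0037
[ 0.03 -0.01  0.02]
```

```bash
python3 -m inch '[[[2,0,0,0,1],[2,0,0,0,1],[1,0,0,0,1],[1,0,0,0,1],[1,0,0,0,1],[1,0,0,0,1],[0,0,0,0,1],[0,0,0,0,1]]]'
python3 -c "
from h import *
to(.6335,.0597,.0721,114.67);print(bot.observe()['torque'].round(2))"
```

```text
time_s: 21.05
ee_pos: [0.6335, 0.0596, 0.0743]
tcp_rot: [[-0.0, -0.421, 0.907], [0.0, 0.907, 0.421], [-1.0, 0.0, -0.0]]
wrist_force: [-0.2, -0.3, -3.6]
grip_width: 0.0388
now [0.6335 0.0596 0.0743] yaw 114.88 q6 -112.2 F [-0.2 -0.3 -3.6] w 0.0388 t 21.05
need xyz mm [2.2 0.1 0. ] roll 0.0036
[-0.03  0.04  0.  ]
```

```bash
python3 -m inch '[[[1,0,0,0,1],[0.5,0,0,0,1],[0.5,0,0,0,1],[0.5,0,0,0,1],[0.5,0,0,0,1],[0,0,0,0,1],[0,0,0,0,1],[0,0,0,0,1]]]'
python3 -c "
from h import *
to(.6335,.0597,.0721,114.67);print(bot.observe()['torque'].round(2))"
```

```text
time_s: 22.05
ee_pos: [0.6336, 0.0596, 0.0714]
tcp_rot: [[0.0, -0.421, 0.907], [0.0, 0.907, 0.421], [-1.0, -0.0, 0.0]]
wrist_force: [-0.2, 0.2, 1.3]
grip_width: 0.0394
now [0.6336 0.0596 0.0714] yaw 114.88 q6 -112.2 F [-0.2  0.2  1.3] w 0.0394 t 22.05
need xyz mm [-0.7  0.1 -0.1] roll 0.0036
[0.07 0.07 0.01]
```

```bash
python3 -m inch '[[[0.5,0,0,0,1],[0.5,0,0,0,1],[0,0,0,0.06,1],[0,0,0,0.06,1],[0,0,0,0.06,1],[0,0,0,0.06,1],[0,0,0,0.06,1],[0,0,0,0,1]]]'
python3 -c "
from h import *
to(.6335,.0597,.0721,114.67);print(bot.observe()['torque'].round(2))"
```

```text
time_s: 23.05
ee_pos: [0.6332, 0.0595, 0.0699]
tcp_rot: [[-0.001, -0.134, 0.991], [-0.0, 0.991, 0.134], [-1.0, 0.0, -0.001]]
wrist_force: [-0.3, 0.3, -3.6]
grip_width: 0.0391
now [0.6332 0.0595 0.0699] yaw 97.71 q6 -95.1 F [-0.3  0.3 -3.6] w 0.0391 t 23.05
need xyz mm [-2.2  0.1  0.3] roll -0.2961
[ 0.   -0.03 -0.05]
```

```bash
python3 -m inch '[[[0.5,0,0,0,1],[0.5,0,0,0,1],[0.5,0,0,0,1],[0,0,0,0,1],[0,0,0,0,1],[0,0,0,0,1],[0,0,0,0,1],[0,0,0,0,1]]]'
python3 -c "
from h import *
to(.6335,.0597,.0606,97.7);print(bot.observe()['torque'].round(2))"
```

```text
time_s: 24.05
ee_pos: [0.6335, 0.0596, 0.0688]
tcp_rot: [[0.0, -0.134, 0.991], [-0.0, 0.991, 0.134], [-1.0, -0.0, 0.0]]
wrist_force: [-0.7, 0.4, -3.4]
grip_width: 0.0389
now [0.6335 0.0596 0.0688] yaw 97.69 q6 -95.0 F [-0.7  0.4 -3.4] w 0.0389 t 24.05
need xyz mm [ 8.2  0.1 -0. ] roll -0.0002
[-0.06 -0.04 -0.05]
```

```bash
python3 -m inch '[[[1,0,0,0,1],[1,0,0,0,1],[1,0,0,0,1],[1,0,0,0,1],[1,0,0,0,1],[1,0,0,0,1],[1,0,0,0,1],[0,0,0,0,1]]]'
python3 -c "
from h import *
to(.6335,.0597,.0546,97.7);print(bot.observe()['torque'].round(2))"
```

```text
time_s: 25.05
ee_pos: [0.6335, 0.0596, 0.0618]
tcp_rot: [[0.0, -0.134, 0.991], [-0.0, 0.991, 0.134], [-1.0, -0.0, 0.0]]
wrist_force: [0.0, -0.7, -3.1]
grip_width: 0.0391
now [0.6335 0.0596 0.0618] yaw 97.69 q6 -95.0 F [ 0.  -0.7 -3.1] w 0.0391 t 25.05
need xyz mm [ 7.2  0.1 -0. ] roll -0.0002
[ 0.01  0.01 -0.  ]
```

```bash
python3 -m inch '[[[1,0,0,0,1],[1,0,0,0,1],[1,0,0,0,1],[1,0,0,0,1],[1,0,0,0,1],[0,0,0,0,1],[0,0,0,0,1],[0,0,0,0,1]]]'
python3 -c "
from h import *
to(.6335,.0597,.0546,97.7)"
python3 -m inch '[[[0.5,0,0,0,1],[0.5,0,0,0,1],[0.5,0,0,0,1],[0.5,0,0,0,1],[0,0,0,0,1],[0,0,0,0,1],[0,0,0,0,1],[0,0,0,0,1]]]'
python3 -c "
from h import *
to(.6335,.0597,.0546,97.7)"
```

```text
time_s: 26.05
ee_pos: [0.6336, 0.0595, 0.0569]
tcp_rot: [[0.0, -0.134, 0.991], [-0.0, 0.991, 0.134], [-1.0, -0.0, 0.0]]
wrist_force: [-0.3, -1.7, 4.5]
grip_width: 0.0391
now [0.6336 0.0595 0.0569] yaw 97.69 q6 -95.0 F [-0.3 -1.7  4.5] w 0.0391 t 26.05
need xyz mm [ 2.3  0.2 -0. ] roll -0.0002
time_s: 27.05
ee_pos: [0.6336, 0.0595, 0.055]
tcp_rot: [[0.0, -0.134, 0.991], [-0.0, 0.991, 0.134], [-1.0, -0.0, 0.0]]
wrist_force: [-1.4, -4.5, 8.4]
grip_width: 0.0392
now [0.6336 0.0595 0.055 ] yaw 97.69 q6 -95.0 F [-1.4 -4.5  8.4] w 0.0392 t 27.05
need xyz mm [ 0.4  0.2 -0. ] roll -0.0001
```

```bash
python3 -m inch '[[[0.5,0,0,0,1],[0.5,0,0,0,1],[0.5,0,0,0,1],[0,0,0,0,1],[0,0,0,0,1],[0,0,0,0,1],[0,0,0,0,1],[0,0,0,0,1]]]'
python3 -c "
from h import *
to(.6335,.0597,.0546,97.7)"
```

```text
time_s: 28.05
ee_pos: [0.6337, 0.0595, 0.0548]
tcp_rot: [[0.001, -0.134, 0.991], [-0.0, 0.991, 0.134], [-1.0, -0.0, 0.001]]
wrist_force: [-8.7, -5.4, 30.3]
grip_width: 0.039
now [0.6337 0.0595 0.0548] yaw 97.7 q6 -95.0 F [-8.7 -5.4 30.3] w 0.039 t 28.05
need xyz mm [ 0.2  0.3 -0.2] roll -0.0001
```

```bash
python3 - <<'E'
from h import *
im,c=snap('scene','scene11.png'); im,cw=snap('wrist','wrist11.png')
a=cv2.resize(cv2.imread('pics/scene11.png')[150:250,260:380],(480,400));b=cv2.imread('pics/wrist11.png')[150:350,200:360]
cv2.imwrite('pics/c11.png',np.hstack([a,cv2.resize(b,(320,400))]))
to(.6335,.0597,.0546,97.7)
E
```

```text
now [0.6337 0.0595 0.0548] yaw 97.69 q6 -95.0 F [-8.9 -5.2 30.5] w 0.0389 t 28.15
need xyz mm [ 0.2  0.3 -0.2] roll -0.0001
```

View pics/c11.png

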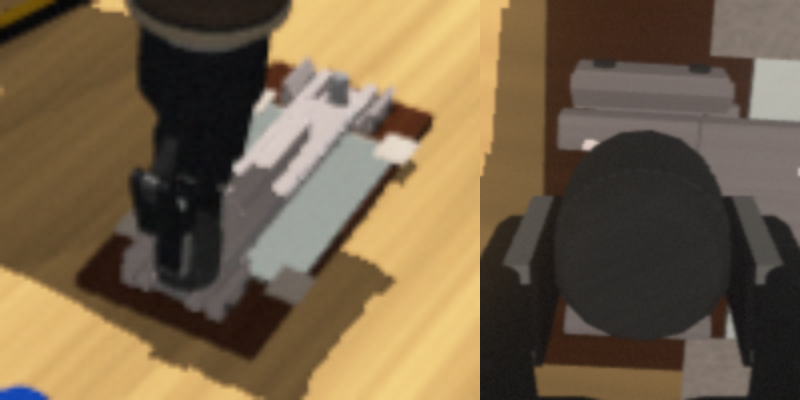

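View pics/wrist11.png

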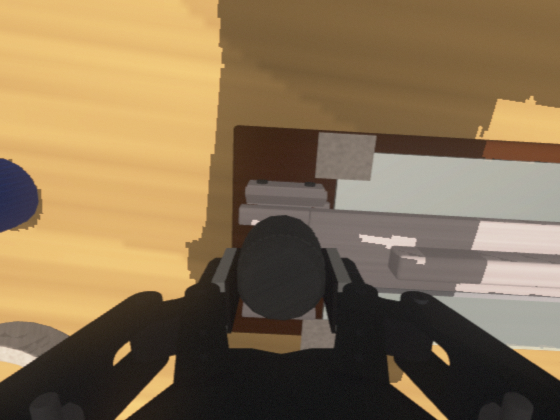

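```bash
python3 -c "
from bench import bot
print(bot.close_job()); print(bot.observe()['time_s'])"
```

```text
the job is handed in; nothing more can be done
None
the job is handed in; nothing more can be done
```

I laid the forked bar across both saddles and let go of it. I then put the black knurled collar on the pinned post and turned it about 17°, until it dropped over the pins. I pushed the collar and bar down to a hard stop and handed the job in at about 28 s, still holding the collar with a 60 N grip.

**Last checks**
- **Depth:** the collar's underside was at about 25.2 mm, against 25 mm for fully home.
- **Stop:** the wrist force rose from 8 N to 30 N over the last 0.2 mm, as it would against a hard stop. About 10 N of that reading was sideways.
- **Pictures:** the last ones show the bar in the saddles and the collar seated. I did not aim for or touch the blue look-alikes, tape roll, knife or tape measure, but I did not re-measure where they lie.

**Disagreements**
- **Cameras:** the top camera differed from the wrist camera by 1–2 mm, so I used the wrist camera for the post position. I centred the collar in the jaws by gripping it twice at right angles.
- **Bar grasp:** the fingertips pressed down with about 19 N when I picked up the bar. They were probably resting on the bar's plate.

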